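# Pin the welding jig and hold its sprung cover at the mark

### The job

Get the welding jig ready for a look at its seat: stand the loose steel locating pin upright in the round bore of the jig's aluminium boss, fully home, and let go of it while the green cover is still shut. Then take the sprung green cover by its black grip, lift it until its white pointer lines up with the middle of the orange marker, and keep holding it there: the program finishes with the robot still holding the cover still, as it would spring shut. Leave the pin seated, and leave the marker, cup, spanner and magnet square where they are.

Things in the scene. Friction and masses are not known exactly. Their poses are not given: they have to be found in the camera images.
- pin_center (a point): Centre (half-way up) of the loose locating pin, a bright steel round pin that stands upright on the work surface: 85 mm tall, 18 mm diameter with a chamfered foot, and at the top a head 24 mm across to grip it by; about 0.12 kg. Its z axis runs up the pin.
- pin_tip (a point): Centre of the pin's foot (its lower end), 42.5 mm below pin_center.
- bore_mouth (a point): Centre of the mouth of the bore, in the top face of the square aluminium boss (56 x 56 mm, 30 mm high) on the jig. The bore is 19.5 mm wide with a chamfered rim and 25 mm deep, vertical, its mouth 42 mm above the work surface. Axes as the jig's.
- jig: Fixed jig: dark steel plate 140 x 250 x 12 mm (x, y), origin at the centre of its underside, z up, front -x. Left (+y) half: blue open-topped housing 110 x 120 mm, top 72 mm over the work surface, shut by the green cover. Right half: the boss, its bore at jig (0, -80) mm. A thin steel quadrant, 115 mm radius about the hinge, stands left of the housing at y = +116 mm.
- cover (a joint): Angle (rad) of the green cover, 0 = shut (level), growing as its front edge rises, to 1.35. Its hinge line runs along the jig's y at the housing's far top edge: jig x = +70 mm, 77 mm above the work surface. A spring (0.5 N m shut, plus 0.5 N m per rad) and the cover's weight always push it shut: about 5 to 7 N at the grip.
- cover_grip: Centre of the cover's black grip: a barrel 34 mm long, 18 mm thick, lying along the jig's y axis on a 10 mm stem in the middle of the cover's front edge, 165 mm from the hinge line; shut, at jig (-95, 45, 77) mm, 36 mm clear of the housing. It turns freely about its length, so the hand need not tilt as the cover rises; pinch its two flat ends. y axis along the barrel.
- pointer_tip (a point): Tip of the white pointer needle fixed to the left side of the cover, 147 mm from the hinge line, level with the cover's plane. Its x axis lies in the cover's plane, pointing to the hinge.
- marker (a joint): Angle of the orange marker about the same hinge line, same zero and sense as the cover: the cover is at the mark when both joints read the same. It is set between 0.45 and 0.85 rad, differently each time, and stays put.
- marker_tip (a point): Outer end of the orange marker block (16 mm tall, 24 mm long) on a thin dark arm just outside the quadrant on the left side of the cover, 142 mm from the hinge line. Its x axis points along the arm to the hinge.
- cup: Bystander: white cup, 69 x 93 x 91 mm with its handle, origin at the centre of its underside.
- spanner: Bystander: small spanner lying flat, 37 x 176 x 5 mm, origin at the centre of its underside.
- magnet: Bystander: orange magnet square lying flat, 65 x 65 x 15 mm, origin at the centre of its underside.
There are look-alikes about, which are no part of the job. Of the things like the part that bears pin_center, leave any that is brown, red or yellow; of the rest the smaller one is meant.

How it is judged:
By the outcome, as a careful person would: the job done as asked, in the order asked, and still so for the second after the job is handed in, while the arm keeps its last pose, push and grip.
It also fails if it takes over 51 s, if anything falls off the work surface, if the arm or the gripper's body presses on something with over 40 N, if the wrist force passes 120 N, or if a joint passes its speed limit or range.

### The arm

A 6-joint arm with a two-finger parallel gripper is mounted at the origin on a cart in front of the work surface, level with it; the furniture and walls round the work are solid. World frame = base frame: x ahead of the robot, y to its left, z up, the work surface at z = 0. Lengths are in m, angles in rad, forces in N, time in s.
With the tool pointing down it reaches from about 0.3 to 0.875 m from the base axis. Payload 6.4 kg.
Tool frame: the origin (TCP) lies midway between the tips of the shut fingers; the grasp point (between the pads) lies 19 mm behind it; z points along the fingers, y is the line along which they close (so a half turn about z gives the same grasp; the last joint's range is limited). The gripper opens to 85 mm and grips with 20 to 120 N. Pads are 22 mm wide; open, the fingers measure 114 mm over their backs; the gripper's body (76 mm by 85 mm) begins 54 mm behind the grasp point. The pads swing forward as they close: fully open they stand 13 mm farther back than shut.
Start: joints at [-1.375, 0.181, 1.607, -0, 1.354, -0.206], TCP at [0.225, -0.529, 0.231] pointing down, gripper open.
Joint ranges: [-2.99, 2.99], [-0.89, 2.07], [0.3, 2.58], [-1.14, 4.28], [0, 2.63], [-3.12, 3.12]. Speed limits (rad/s): [2.57, 2.57, 3.01, 3.14, 3.14, 3.14].

### API

Orientations are given as a unit quaternion [w, x, y, z].
In Python, from bench import sensors, vision, ctrl gives the robot as it stands.
- The arm moves only by the tool carry_out, never from a script. Its argument "deltas" is text: rows parted by semicolons, each of 7 numbers parted by spaces: the shift along the tool's x, y, z in mm, then the turn, a rotation vector about the tool's x, y, z in rad, then the closure, from 0 (fully open) to 1 (shut). In form: tx ty tz ax ay az claw; .... A call has 1 to 12 rows; each row is the pose to reach, as a shift and turn from the pose commanded when the call began, along the tool's axes at that moment; what a row does not reach only later rows make up. A row lasts 1/8 s, in which the tool goes at most 62.5 mm and 10.7 degrees, less where a joint would pass 70% of its speed; a pose out of reach is approached as far as the arm can. A call with a gripper value outside its range is refused whole. The fingers move at their own pace and stop on an object; the grip force is fixed at half the most. Time passes only in rows, so rows that repeat a pose let the fingers close. It gives the time, the measured TCP pose, the force, the opening and the grip force at its end, in the units of the state.
- sensors.get_obs(): the state, without advancing time (a new reading comes with each control period).
- vision.camera(name): name is "side" or "top" or "wrist"; returns the picture (384x512x3 uint8, blue, green, red); there is no depth.
- vision.camera_model(name): a dict with "K" (3x3 intrinsics, pixels), "k1" (the pictures are not rectified: a ray, as slopes to the right and down, at radius r is drawn at 1 + k1 r^2 times it, then the intrinsics apply), "extrinsics" (4x4, takes a point from world to camera coordinates); the wrist camera has in their place "hand_eye" (4x4, takes a point from camera to tool coordinates, whose origin is the TCP and whose axes are the flange's). Camera axes: x right, y down, z forward; pixel columns grow to the right and rows downward; lengths in m; the calibration is good to about 2 mm. A picture is of the moment at which its call begins: read the wrist's pose just before it. camera_model takes no time and is no camera call.
- ctrl.hand_in(): hands the job in; it is judged then, once.
The state is a dict: "time_s": time; "q": joint angles; "dq": joint speeds; "joint_efforts": joint torques, N m; "eef_pos": TCP position; "eef_rot": TCP orientation; "wrist_force": force on the tool from outside, world axes, zero at the start; "torque": the same for the moment, N m; "opening": opening from 0.0 (shut) to 1.0 (fully open); "grasp_force": force on a finger pad.
Only numpy, scipy, OpenCV 4.12 (cv2) and the standard library are available. Lean on these libraries where they do the work, as an engineer would, in place of code of your own. Each camera call takes 0.05 s, during which the arm holds its last target. There are 200 camera calls.

## Working session

There is one attempt and no reset: what is moved stays moved. The work goes in short steps, Python scripts to look and compute and a tool call to move; the robot and the scene stay as the last step left them, time stands still between calls to the robot, and variables do not carry over. Pictures are saved under pics/ and viewed, at most 10 in all, crops included, and the job is handed in when it is done.

Besides the shell and the picture viewer there is one more tool, called after "Call:" by a JSON object that holds its "op" and its "data". carry_out: Moves the arm, as the interface text tells. Its arguments: {"type":"object","properties":{"deltas":{"type":"string"}},"required":["deltas"]}

```bash
mkdir -p pics; ls; python3 - <<'E'
from bench import sensors, vision, ctrl
import cv2
for n in("top","side"):
    cv2.imwrite(f"pics/{n}0.png",vision.camera(n))
    m=vision.camera_model(n); print(n,{k:(v.tolist() if hasattr(v,'tolist') else v) for k,v in m.items()})
m=vision.camera_model("wrist");print(m)
print(sensors.get_obs())
E
```

```text
pics
top {'K': [[386.142198063793, 0.0, 251.80120366209232], [0.0, 386.142198063793, 192.13816843424468], [0.0, 0.0, 1.0]], 'k1': -0.13063505780011783, 'extrinsics': [[-0.01776794950202907, -0.9998357401820638, 0.0035766779388285656, 0.00878113633735931], [-0.9916198991613907, 0.01716389794232388, -0.12804443054884854, 0.52726338865175], [0.1279620082588842, -0.0058217919930419635, -0.9917619831291895, 1.0163987128406553], [0.0, 0.0, 0.0, 1.0]]}
side {'K': [[418.7551954583937, 0.0, 261.6943047760037], [0.0, 418.7551954583937, 197.1623271460232], [0.0, 0.0, 1.0]], 'k1': 0.041047342809923865, 'extrinsics': [[0.9990919525720049, -0.04236831259617307, -0.0044940397875045624, -0.5112252850563572], [-0.029127019704898748, -0.6022247951531721, -0.7977950318382724, 0.09836920415326003], [0.031094807106157633, 0.7972014940969898, -0.6029120091527103, 0.9708606138866384], [0.0, 0.0, 0.0, 1.0]]}
{'K': array([[315.68254776,   0.        , 254.30746791],
       [  0.        , 315.68254776, 190.70102038],
       [  0.        ,   0.        ,   1.        ]]), 'k1': -0.026352930999313254, 'hand_eye': 
[... 333 characters left out ...]
e+00]])}
{'time_s': 0.1, 'q': array([-1.37529500e+00,  1.81478796e-01,  1.60791622e+00,  2.00510505e-05,
        1.35379650e+00, -2.06299142e-01]), 'dq': array([-0.00038156, -0.00173049, -0.00236159, -0.00122706, -0.00165664,
       -0.00128344]), 'joint_efforts': array([ 1.09101416e-03, -4.45878518e+01, -3.52240062e+01, -3.15576935e-04,
        4.15230577e-03,  1.06231235e-05]), 'eef_pos': array([ 0.22479213, -0.52869643,  0.2304635 ]), 'eef_rot': array([-7.99365030e-04,  9.79887451e-01,  1.99549355e-01,  1.41045571e-05]), 'wrist_force': array([-0.14028807,  1.15166827, -0.40698404]), 'torque': array([-0.04347122, -0.03163212,  0.02766354]), 'grasp_force': 0.0, 'opening': 1.003465924441109}
```

View pics/top0.png

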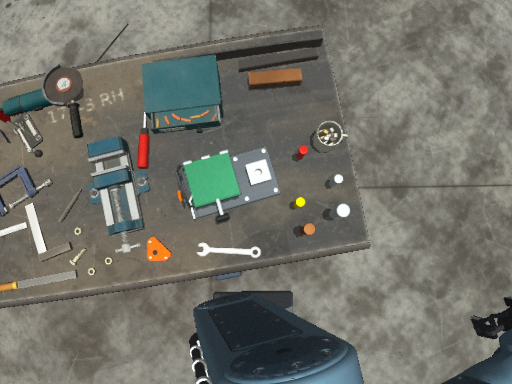

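View pics/side0.png

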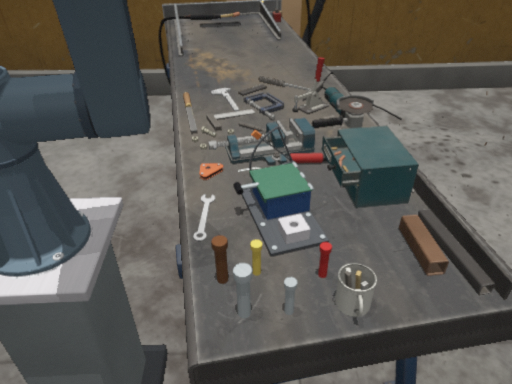

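Candidates for the pin: steel small at top (338,179) / side (290,295); steel larger at (343,210) / (243,290); red (303,152), yellow (300,202) and brown (309,229) are excluded. I choose the smaller steel one, and check it in one close crop.

```bash
cat > h.py <<'E'
import numpy as np, cv2
from scipy.spatial.transform import Rotation as R
from bench import sensors, vision
def dist(m): return np.array([m["k1"],0,0,0,0.])
def T_wc(n,obs=None):
    m=vision.camera_model(n)
    if n!="wrist": return np.linalg.inv(np.array(m["extrinsics"]))
    T=np.eye(4); w,x,y,z=obs["eef_rot"]; T[:3,:3]=R.from_quat([x,y,z,w]).as_matrix(); T[:3,3]=obs["eef_pos"]
    return T@np.array(m["hand_eye"])
def ray(n,uv,obs=None):
    m=vision.camera_model(n); T=T_wc(n,obs)
    p=cv2.undistortPoints(np.array([[uv]],float),np.array(m["K"]),dist(m))[0,0]
    d=T[:3,:3]@[p[0],p[1],1]; return T[:3,3],d/np.linalg.norm(d)
def at_z(n,uv,z,obs=None):
    o,d=ray(n,uv,obs); return o+d*(z-o[2])/d[2]
def tri(rays):
    A=np.zeros((3,3));b=np.zeros(3)
    for o,d in rays:
        P=np.eye(3)-np.outer(d,d);A+=P;b+=P@o
    x=np.linalg.solve(A,b); return x,[np.linalg.norm((np.eye(3)-np.outer(d,d))@(x-o))*1000 for o,d in rays]
def proj(n,X,obs=None):
    m=vision.camera_model(n);T=np.linalg.inv(T_wc(n,obs))
    return cv2.projectPoints(np.atleast_2d(X).astype(float),cv2.Rodrigues(T[:3,:3])[0],T[:3,3],np.array(m["K"]),dist(m))[0][:,0]
def totool(X,obs=None):
    "world point -> tool-frame mm"
    obs=obs or sensors.get_obs(); w,x,y,z=obs["eef_rot"]
    return R.from_quat([x,y,z,w]).inv().apply(np.array(X)-obs["eef_pos"])*1000
E
python3 - <<'E'
from h import *
t=cv2.imread("pics/top0.png");s=cv2.imread("pics/side0.png")
a=cv2.resize(t[140:240,165:365],None,fx=4,fy=4,interpolation=cv2.INTER_CUBIC)
b=cv2.resize(s[155:315,225:325],None,fx=0,dsize=(250,400),interpolation=cv2.INTER_CUBIC) if 0 else None
cv2.imwrite("pics/c1.png",a)
cv2.imwrite("pics/c2.png",cv2.resize(s[155:325,215:345],None,fx=3.5,fy=3.5,interpolation=cv2.INTER_CUBIC))
print(at_z("top",(338,179),.085),at_z("top",(343,210),.1), at_z("side",(290,313),0))
E
```

```text
[ 0.55150757 -0.2263959   0.085     ] [ 0.46878716 -0.23213421  0.1       ] [ 0.5560651 -0.2314688  0.       ]
```

View pics/c1.png

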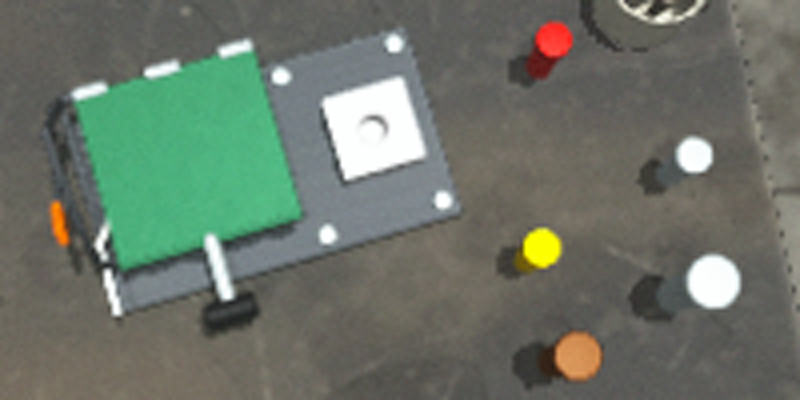

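View pics/c2.png

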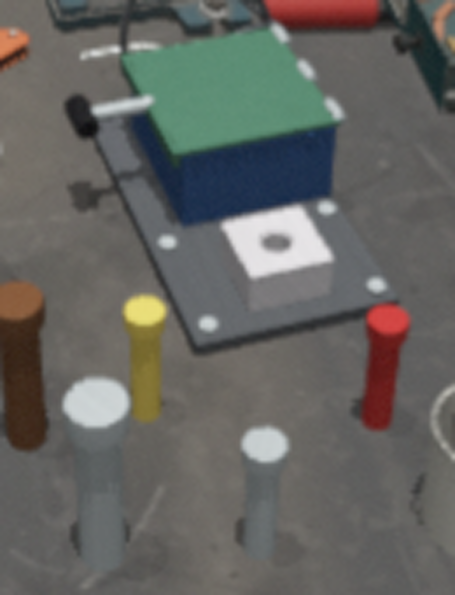

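The crop confirms the choice: the small steel pin's head is at top (338.1,178.6) / side (290.4,281.5), clearly smaller than the other steel pin. The bore is at top (257.6,171.9) / side (293.8,223.8), the black grip at top (222.1,217.4), and the orange marker at about top (179.6,195.4).

```bash
python3 - <<'E'
from h import *
c=lambda x,y:((x+.5)/4-.5+165,(y+.5)/4-.5+140)
d=lambda x,y:((x+.5)/3.5-.5+215,(y+.5)/3.5-.5+155)
print("pin",tri([ray("top",c(694,156)),ray("side",d(265,444))]),at_z("top",c(694,156),.085))
print("bore",tri([ray("top",c(372,129)),ray("side",d(277,242))]),at_z("top",c(372,129),.042))
print("grip",tri([ray("top",c(230,311)),ray("side",d(82,116))]),at_z("top",c(230,311),.077))
B=at_z("top",c(372,129),.042)[:2]; 
for p in [(122,315),(460,212),(403,30)]: print("plate",at_z("top",c(*p),.012))
for p in [(322,99),(404,78),(425,156),(345,182)]: print("boss",at_z("top",c(*p),.042))
for p in [(80,96),(252,52),(300,216),(120,268)]: print("cover",at_z("top",c(*p),.079))
E
```

```text
pin (array([ 0.5534473 , -0.22707823,  0.08371677]), [np.float64(0.7350520090196312), np.float64(0.7350520090197689)]) [ 0.55249653 -0.22677619  0.085     ]
bore (array([ 0.58310926, -0.01728784,  0.03902822]), [np.float64(1.0049888400768405), np.float64(1.0049888400765716)]) [ 0.5815455  -0.01723547  0.042     ]
grip (array([0.45806426, 0.07790621, 0.07575393]), [np.float64(0.7331727393328589), np.float64(0.7331727393326894)]) [0.45725169 0.07775363 0.077     ]
plate [0.45984096 0.15715578 0.012     ]
plate [ 0.52745711 -0.07788905  0.012     ]
plate [ 0.65771297 -0.04122085  0.012     ]
boss [0.60289679 0.01641987 0.042     ]
boss [ 0.61657158 -0.03980132  0.042     ]
boss [ 0.56234968 -0.05281187  0.042     ]
boss [0.54545825 0.0017455  0.042     ]
cover [0.60041264 0.17563734 0.079     ]
cover [0.62783948 0.06177733 0.079     ]
cover [0.51816429 0.03153082 0.079     ]
cover [0.48616805 0.14888573 0.079     ]
```

Call:
{"op": "carry_out", "data": {"deltas": "50 -18 5 0 0 -0.15 0.45; 105 -37 15 0 0 -0.33 0.45; 160 -57 25 0 0 -0.51 0.45; 215 -76 35 0 0 -0.69 0.45; 270 -96 45 0 0 -0.87 0.45; 325 -115 50 0 0 -1.05 0.45; 375 -133 55 0 0 -1.23 0.45; 405 -144 60 0 0 -1.37 0.45; 420 -149 60 0 0 -1.444 0.45; 420 -149 60 0 0 -1.444 0.45; 420 -149 60 0 0 -1.444 0.45"}}

```text
time_s: 1.48
eef_pos: [0.5526, -0.2282, 0.171]
eef_rot: [-0.0, 0.604, 0.797, -0.0]
wrist_force: [0.2, -1.0, -0.3]
opening: 0.551
grasp_force: 0.0
```

```bash
python3 - <<'E'
from h import *
o=sensors.get_obs(); im=vision.camera("wrist"); cv2.imwrite("pics/w1.png",im)
print(o["eef_pos"],o["eef_rot"],o["opening"],o["wrist_force"],o["time_s"])
print(proj("wrist",[[.553,-.227,.085],[.553,-.227,0]],o))
E
```

```text
[ 0.55260695 -0.2281894   0.1710244 ] [-3.02468514e-04  6.04183993e-01  7.96844766e-01 -1.75266383e-04] 0.5505263770590008 [ 0.20016049 -1.03508468 -0.30426904] 1.475
[[256.04338373 194.95536308]
 [255.72268015 169.99042058]]
```

View pics/w1.png

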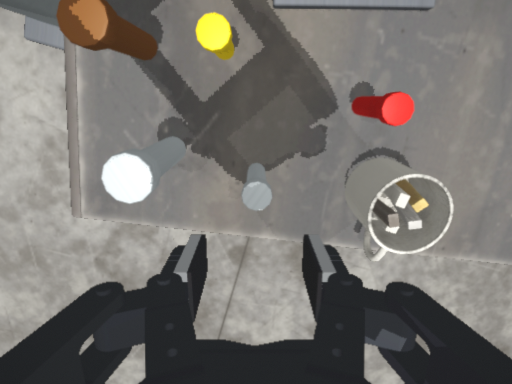

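The small steel pin's head appears at (257,196), where the prediction was (256,195). The path down is clear, with the cup about 100 mm to the right and the large pin to the left.

Call:
{"op": "carry_out", "data": {"deltas": "0 1.5 40 0 0 0 0.45; 0 1.5 80 0 0 0 0.45; 0 1.5 105 0 0 0 0.45; 0 1.5 110 0 0 0 0.45; 0 1.5 110 0 0 0 0.45; 0 1.5 110 0 0 0 1; 0 1.5 110 0 0 0 1; 0 1.5 110 0 0 0 1; 0 1.5 110 0 0 0 1; 0 1.5 110 0 0 0 1"}}

```text
time_s: 2.78
eef_pos: [0.5556, -0.2282, 0.0631]
eef_rot: [0.001, 0.603, 0.797, -0.0]
wrist_force: [-1.2, -0.6, 6.6]
opening: 0.253
grasp_force: 58.7
```

Call:
{"op": "carry_out", "data": {"deltas": "0 0 -30 0 0 0 1; 0 0 -80 0 0 0 1; 40 17 -80 0 0 0 1; 90 38 -80 0 0 0 1; 140 59 -80 0 0 0 1; 180 76 -75 0 0 0 1; 196 83 -70 0 0 0 1; 196 83 -65 0 0 0 1; 196 83 -65 0 0 0 1; 196 83 -65 0 0 0 1"}}

```text
time_s: 4.03
eef_pos: [0.5813, -0.0178, 0.1264]
eef_rot: [0.0, 0.604, 0.797, -0.0]
wrist_force: [0.2, 0.0, -0.9]
opening: 0.252
grasp_force: 58.9
```

```bash
python3 - <<'E'
from h import *
o=sensors.get_obs(); im=vision.camera("wrist"); cv2.imwrite("pics/w2.png",im)
s=vision.camera("side"); t=vision.camera("top"); cv2.imwrite("pics/s2.png",s); cv2.imwrite("pics/t2.png",t)
print(o["eef_pos"],o["eef_rot"],o["opening"],o["wrist_force"],o["grasp_force"],o["time_s"])
T=o["eef_pos"]
p=np.array([T[0],T[1],0])
print("w bore",proj("wrist",[[.5825,-.0173,.042]],o),"side bore, tip",proj("side",[[.5825,-.0173,.042],[p[0],p[1],T[2]-.063]]))
a=im[60:360,120:400]; b=cv2.resize(s[165:265,255:348],None,fx=5,fy=5,interpolation=cv2.INTER_CUBIC)[:500]
a=cv2.resize(a[0:200,60:220],None,fx=2.0,fy=2.5,interpolation=cv2.INTER_CUBIC)
cv2.imwrite("pics/m2.png",np.hstack([a,b])); print(a.shape,b.shape)
E
```

```text
[ 0.58133592 -0.01776279  0.12635287] [ 1.06030683e-04  6.04264219e-01  7.96783994e-01 -9.45703339e-05] 0.2520720025031544 [ 0.15373658  0.02390135 -0.88299461] 58.88319253921509 4.025
w bore [[256.70759378 196.71017746]] side bore, tip [[293.13535509 222.88048588]
 [293.02441931 215.76398113]]
(500, 320, 3) (500, 465, 3)
```

View pics/m2.png

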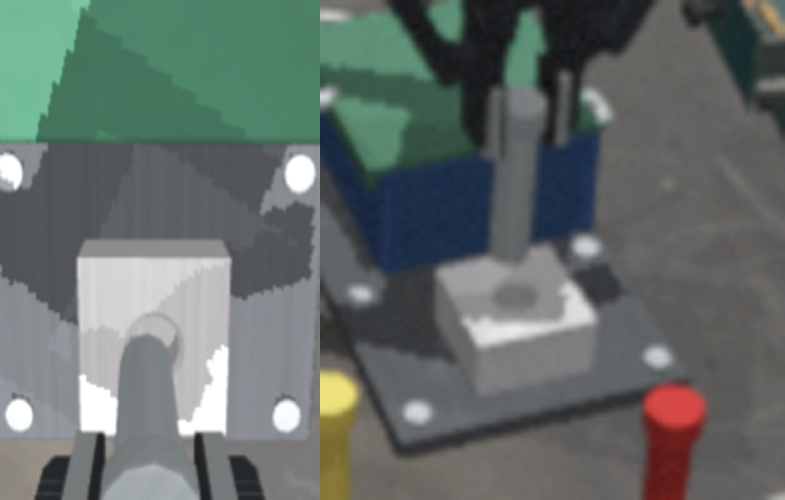

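```bash
python3 - <<'E'
from h import *
im=cv2.imread("pics/w2.png"); g=cv2.cvtColor(im,cv2.COLOR_BGR2GRAY).astype(int)
for v in (170,186,192,196,200,206,214,222): print(v,g[v,212:302].tolist())
s=cv2.cvtColor(cv2.imread("pics/s2.png"),cv2.COLOR_BGR2GRAY).astype(int)
for v in (206,210,213,216,218,220,222,224,226,228): print(v,s[v,276:312].tolist())
o=sensors.get_obs();T=o["eef_pos"]
print(proj("wrist",[[T[0],T[1],.063],[T[0],T[1],.1]],o))
E
python3 - <<'E'
import cv2,numpy as np
im=cv2.imread("pics/w2.png")[150:250,205:305]
s=cv2.imread("pics/s2.png")[195:245,270:320]
f=lambda a,k:cv2.convertScaleAbs(cv2.resize(a,None,fx=k,fy=k,interpolation=cv2.INTER_NEAREST),alpha=1.3)
cv2.imwrite("pics/m3.png",np.hstack([f(im,4),f(s,8)]))
E
```

```text
170 [85, 84, 85, 85, 84, 92, 145, 207, 211, 209, 208, 209, 212, 214, 215, 215, 211, 210, 211, 210, 210, 211, 212, 211, 212, 213, 212, 212, 212, 213, 213, 212, 213, 214, 215, 216, 216, 215, 214, 213, 213, 214, 216, 215, 213, 212, 212, 213, 213, 212, 213, 214, 215, 216, 215, 215, 215, 213, 210, 210, 210, 209, 202, 204, 207, 193, 190, 189, 191, 196, 196, 195, 192, 192, 192, 191, 192, 192, 190, 189, 190, 191, 178, 121, 87, 83, 82, 84, 84, 85]
186 [95, 97, 95, 95, 93, 90, 118, 175, 208, 209, 207, 207, 210, 212, 215, 213, 210, 207, 209, 209, 209, 211, 211, 211, 211, 212, 211, 211, 211, 210, 210, 209, 212, 212, 213, 214, 211, 202, 193, 188, 183, 174, 175, 177, 178, 178, 172, 171, 171, 169, 170, 174, 182, 191, 192, 192, 192, 190, 187, 187, 188, 191, 194, 193, 191, 189, 188, 189, 193, 196, 195, 192, 191, 191, 190, 191, 191, 190, 189, 189, 189, 185, 163, 141, 137, 137, 137, 138, 140, 140]
192 [151, 151, 149, 146, 140, 141, 145, 164, 196, 206, 205, 201, 189, 190, 193, 197, 193, 185, 186, 186, 187, 189, 189, 189, 190, 195, 196, 199, 209, 210, 206, 194, 187, 185, 185, 185, 187, 189, 190, 187, 183
[... 3580 characters left out ...]
, 125, 117, 115, 118, 118, 120, 125, 135, 141, 143, 142, 149, 176, 204, 190, 144, 87, 60, 57, 57, 59]
224 [59, 67, 95, 104, 112, 137, 142, 143, 142, 142, 142, 141, 139, 128, 114, 112, 112, 113, 114, 109, 110, 111, 126, 139, 144, 143, 144, 155, 185, 212, 213, 164, 95, 62, 56, 59]
226 [57, 69, 95, 103, 105, 106, 128, 139, 140, 142, 141, 142, 142, 139, 131, 122, 121, 121, 121, 119, 122, 129, 141, 144, 142, 142, 143, 155, 208, 219, 220, 216, 193, 134, 87, 93]
228 [59, 66, 94, 103, 105, 103, 109, 142, 168, 155, 151, 174, 179, 158, 147, 147, 149, 149, 149, 149, 148, 148, 148, 150, 149, 147, 151, 178, 210, 219, 219, 217, 212, 183, 132, 102]
[[255.063604   206.08927611]
 [255.18007669 227.39630789]]
```

View pics/m3.png

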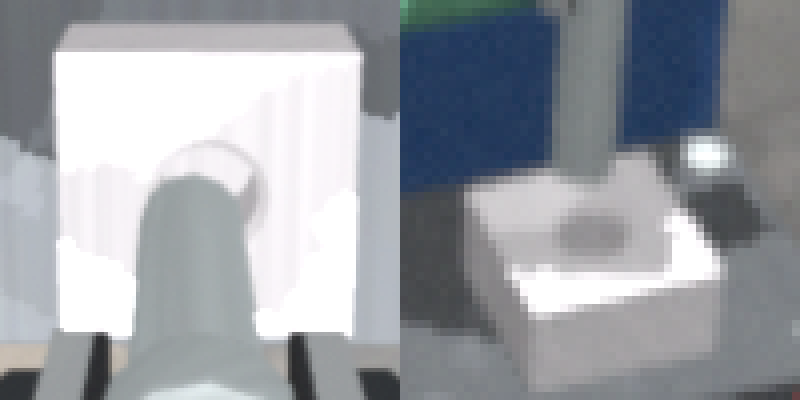

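```bash
python3 - <<'E'
from h import *
from scipy.optimize import least_squares
o=sensors.get_obs();T=o["eef_pos"]; Y=.275
ex=np.array([np.cos(Y),np.sin(Y)]);ey=np.array([-ex[1],ex[0]])   # tool y ~ ex, tool x ~ ey
def P(a,b,z): xy=T[:2]+a*ey+b*ex; return [xy[0],xy[1],z]
def boss(p):
    a,b=p
    return np.r_[proj("wrist",[P(a+.028,b,.042)],o)[0,1]-162.8,proj("wrist",[P(a-.028,b,.042)],o)[0,1]-233,
      proj("wrist",[P(a,b,.042)],o)[0,0]-257]
r=least_squares(boss,[0,0],x_scale=.001);print("boss centre tool x,y mm",r.x*1e3,r.fun,P(*r.x,.042))
t=np.linspace(0,6.28,60)
for z in(.0633,):
  for rad in(.009,.008,.007):
    def foot(p):
        c=proj("wrist",[P(p[0]+rad*np.cos(k),p[1]+rad*np.sin(k),z) for k in t],o)
        return [c[:,1].min()-193.7,c[:,0].mean()-252.7]
    q=least_squares(foot,[0,0],x_scale=.001);print("foot",rad,q.x*1e3)
    c=proj("side",[P(q.x[0]+rad*np.cos(k),q.x[1]+rad*np.sin(k),z) for k in t]);print(" side foot",c[:,0].mean(),c[:,1].max(),"seen 292.65,217.3")
print("side bore for est",proj("side",[P(*r.x,.042)]),"seen 293.75 224")
E
```

```text
boss centre tool x,y mm [-1.81382701  1.49769289] [-1.88923433e-01  2.16268821e-01 -2.15224458e-06] [np.float64(0.5833660856483324), np.float64(-0.01862658690429469), 0.042]
foot 0.009 [ 0.03150853 -1.6268898 ]
 side foot 292.3386175887776 218.3709350034919 seen 292.65,217.3
foot 0.008 [ 1.03150387 -1.62381579]
 side foot 292.17789874006047 217.80686720826756 seen 292.65,217.3
foot 0.007 [ 2.03149922 -1.62074506]
 side foot 292.01747233267184 217.24469421319472 seen 292.65,217.3
side bore for est [[293.57671034 223.25029392]] seen 293.75 224
```

The wrist and side pictures agree. The pin's foot is at about wrist (252.7,205) and the bore at (257,199), so the bore lies about 3 mm along tool +y and 2.8 mm along tool −x.

Call:
{"op": "carry_out", "data": {"deltas": "-2.8 3.1 0 0 0 0 1; -2.8 3.1 8 0 0 0 1; -2.8 3.1 16 0 0 0 1; -2.8 3.1 20 0 0 0 1; -2.8 3.1 23 0 0 0 1; -2.8 3.1 26 0 0 0 1; -2.8 3.1 26 0 0 0 1"}}

```text
time_s: 5.05
eef_pos: [0.5848, -0.0181, 0.0998]
eef_rot: [-0.0, 0.604, 0.797, -0.0]
wrist_force: [-0.5, -1.0, -1.4]
opening: 0.254
grasp_force: 58.8
```

Call:
{"op": "carry_out", "data": {"deltas": "0 0 4 0 0 0 1; 0 0 8 0 0 0 1; 0 0 12 0 0 0 1; 0 0 15 0 0 0 1; 0 0 17.5 0 0 0 1; 0 0 19.5 0 0 0 1; 0 0 20.5 0 0 0 1; 0 0 20.5 0 0 0 1"}}

```text
time_s: 6.05
eef_pos: [0.5851, -0.0183, 0.0802]
eef_rot: [0.0, 0.603, 0.797, -0.0]
wrist_force: [-2.5, -3.0, 4.0]
opening: 0.253
grasp_force: 59.3
```

Call:
{"op": "carry_out", "data": {"deltas": "0 0 20.5 0 0 0 0.4; 0 0 0 0 0 0 0.4; 0 0 0 0 0 0 0.4; 0 0 0 0 0 0 0.4; 0 0 -20 0 0 0 0.4; 0 0 -60 0 0 0 0.4; 0 0 -110 0 0 0 0.4; 0 0 -150 0 0 0 0.4; 0 0 -150 0 0 0 0.4; 0 0 -150 0 0 0 0.4"}}

```text
time_s: 7.3
eef_pos: [0.5848, -0.018, 0.23]
eef_rot: [0.0, 0.603, 0.797, 0.0]
wrist_force: [-0.5, 0.0, -0.2]
opening: 0.603
grasp_force: 0.0
```

```bash
python3 - <<'E'
from h import *
o=sensors.get_obs(); print(o["eef_pos"],o["eef_rot"],o["q"],o["time_s"])
im=vision.camera("wrist"); cv2.imwrite("pics/w4.png",im)
# pin head seen: bright blob near predicted
print("head pred",proj("wrist",[[.5833,-.018,.102],[.5833,-.018,.042]],o))
Y=.275;B=np.array([.5833,-.018]);Rj=np.array([[np.cos(Y),-np.sin(Y)],[np.sin(Y),np.cos(Y)]]);O=B-Rj@[0,-.08]
def J(x,y,z): return np.r_[O+Rj@[x,y],z]
for th in np.arange(.4,.95,.1): print(th,proj("top",[J(.07-.142*np.cos(th),.12,.077+.142*np.sin(th))]),"seen 179.6,195.4")
M=J(.07-.142*np.cos(.65),.12,.077+.142*np.sin(.65))
w,x,y,z=o["eef_rot"];R0=R.from_quat([x,y,z,w])
for a in(.5,.65,.8):
  for s in(1,-1):
    Rn=(R0*R.from_rotvec([0,s*a,0])).as_matrix(); H=np.array(vision.camera_model("wrist")["hand_eye"])
    cz=Rn@H[:3,2]; C=M-.28*cz; tcp=C-Rn@H[:3,3]
    print(a,s,"camdir",cz.round(2),"C",C.round(3),"tcp",tcp.round(3),"delta mm",totool(tcp,o).round(0))
E
```

```text
[ 0.58476407 -0.01800084  0.22998641] [5.79104607e-05 6.03499348e-01 7.97363486e-01 6.75695098e-05] [-2.33555661e-01  2.03884593e-01  1.58261086e+00  7.89093781e-05
  1.35493677e+00 -5.08603865e-01] 7.3
head pred [[253.35890433 181.47050803]
 [253.55572936 166.99700039]]
0.4 [[187.84192144 211.07202969]] seen 179.6,195.4
0.5 [[186.31371888 208.21944217]] seen 179.6,195.4
0.6 [[184.65662966 204.82428172]] seen 179.6,195.4
0.7 [[182.88842908 200.91143247]] seen 179.6,195.4
0.7999999999999999 [[181.03006008 196.51651423]] seen 179.6,195.4
0.8999999999999999 [[179.10537321 191.68607366]] seen 179.6,195.4
0.5 1 camdir [-0.06  0.2  -0.98] C [0.504 0.107 0.437] tcp [0.503 0.111 0.277] delta mm [147. -44. -47.]
0.5 -1 camdir [ 0.19 -0.68 -0.7 ] C [0.434 0.354 0.36 ] tcp [0.47  0.228 0.27 ] delta mm [268. -44. -40.]
0.65 1 camdir [-0.1   0.34 -0.94] C [0.515 0.068 0.425] tcp [0.507 0.095 0.268] delta mm [130. -44. -38.]
0.65 -1 camdir [ 0.22 -0.78 -0.59] C [0.426 0.38  0.328] tcp [0.466 0.242 0.259] delta mm [283. -44. -29.]
0.8 1 camdir [-0.13  0.47 -0.87] C [0.525 0.031 0.407] tcp [0.511 0.081 0.256] delta mm [115. -44. -26.]
0.8 -1 camdir [ 0.24 -0.85 -0.46] C [0.42  0.402 0.293] tcp [0.462 0.255 0.245] delta mm [296. -44. -16.]
```

Call:
{"op": "carry_out", "data": {"deltas": "40 -6 -10 0 0 0 0.4; 85 -12 -20 0 -0.1 0 0.4; 135 -20 -29 0 -0.25 0 0.4; 185 -28 -29 0 -0.4 0 0.4; 235 -36 -29 0 -0.52 0 0.4; 270 -42 -29 0 -0.62 0 0.4; 283 -44 -29 0 -0.65 0 0.4; 283 -44 -29 0 -0.65 0 0.4; 283 -44 -29 0 -0.65 0 0.4; 283 -44 -29 0 -0.65 0 0.4"}}

```text
time_s: 8.6
eef_pos: [0.4666, 0.2408, 0.2592]
eef_rot: [0.254, 0.573, 0.755, -0.193]
wrist_force: [0.5, 0.5, 0.0]
opening: 0.603
grasp_force: 0.0
```

```bash
python3 - <<'E'
from h import *
import json
o=sensors.get_obs(); im=vision.camera("wrist"); cv2.imwrite("pics/w5.png",im)
json.dump({k:np.asarray(o[k]).tolist() for k in("eef_pos","eef_rot")},open("o5.json","w"))
print(o["eef_pos"],o["time_s"])
cv2.imwrite("pics/w5b.png",cv2.resize(im[20:320,80:430],None,fx=2,fy=2,interpolation=cv2.INTER_CUBIC))
E
```

```text
[0.46660854 0.24081713 0.25924125] 8.6
```

View pics/w5b.png

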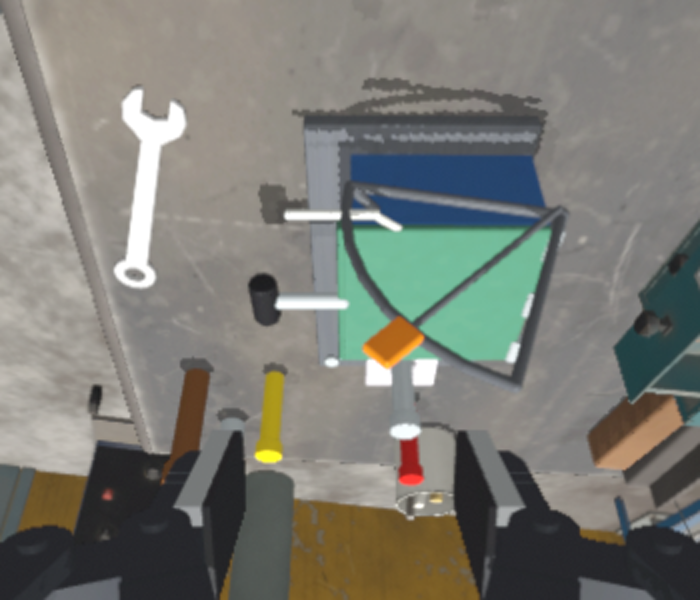

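The view from the left shows:
- The pin is upright in the boss at crop (403,400).
- The orange marker block is centred near crop (393,342), its arm running to the hinge at (563,210).
- The pointer tip is at crop (285,214), and the grip at (264,300).

```bash
cat > m.py <<'E'
from h import *
import json
from scipy.optimize import least_squares
Y=.275;B=np.array([.5833,-.018])
def J(x,y,z,Y=Y,d=(0,0)):
    Rj=np.array([[np.cos(Y),-np.sin(Y)],[np.sin(Y),np.cos(Y)]]); return np.r_[B+d+Rj@[x,y+.08],z]
E
python3 - <<'E'
from m import *
o=json.load(open("o5.json")); im=cv2.imread("pics/w5.png")
c=lambda x,y:np.array([(x+.5)/2-.5+80,(y+.5)/2-.5+20])
h=cv2.cvtColor(im,cv2.COLOR_BGR2HSV); m=cv2.inRange(h,(8,180,120),(20,255,255)); n,l,st,ce=cv2.connectedComponentsWithStats(m)
i=1+np.argmin(np.linalg.norm(ce[1:]-c(393,342),axis=1)+(st[1:,4]<50)*999); cen=ce[i];print("orange",cen,st[i])
cnt=cv2.findContours((l==i).astype(np.uint8),0,2)[0][0];print(cv2.minAreaRect(cnt),cv2.approxPolyDP(cnt,3,True)[:,0].tolist())
pr=lambda X:proj("wrist",[X],o)[0]
print("grip pred",pr(J(-.095,.045,.077)),"seen",c(264,300)); 
for y in(.1,.105,.11,.116):print("ptr pred",y,pr(J(-.077,y,.077)),"seen",c(285,214))
print("hinge at quad",pr(J(.07,.116,.077)),"seen",c(563,210))
print("bore head",pr(J(0,-.08,.102)),"seen",c(404,430))
for ym in(.114,.118,.122,.126):
    f=lambda p:pr(J(.07-p[1]*np.cos(p[0]),ym,.077+p[1]*np.sin(p[0])))-cen
    q=least_squares(f,[.7,.13]);
    f2=lambda p:pr(J(.07-.130*np.cos(p[0]),p[1],.077+.130*np.sin(p[0])))-cen
    print("y",ym,"theta,r",q.x)
print("r=.130: theta,y",least_squares(f2,[.7,.118]).x)
g=lambda p:pr(J(.07-.130*np.cos(p[0]),p[1],.077+.130*np.sin(p[0])))+(c(563,210)-pr(J(.07,.116,.077)))-cen
print("hinge-relative",least_squares(g,[.7,.118]).x)
E
```

```text
orange [276.38693467 190.75628141] [262 179  30  24 398]
((276.13116455078125, 191.05738830566406), (16.388721466064453, 26.759708404541016), 50.194427490234375) [[281, 179], [262, 195], [275, 202], [291, 188]]
grip pred [212.20961484 169.97677195] seen [211.75 169.75]
ptr pred 0.1 [223.09252396 137.65133767] seen [222.25 126.75]
ptr pred 0.105 [222.7133452  134.30396058] seen [222.25 126.75]
ptr pred 0.11 [222.32538548 130.87766716] seen [222.25 126.75]
ptr pred 0.116 [221.84781884 126.65805651] seen [222.25 126.75]
hinge at quad [360.94652057 126.52771866] seen [361.25 124.75]
bore head [283.02368775 235.92167461] seen [281.75 234.75]
y 0.114 theta,r [0.7267609  0.12413737]
y 0.118 theta,r [0.74231271 0.12634719]
y 0.122 theta,r [0.75732639 0.1285865 ]
y 0.126 theta,r [0.77182295 0.13085381]
r=.130: theta,y [0.76644361 0.12449933]
hinge-relative [0.76521197 0.12172139]
```

Call:
{"op": "carry_out", "data": {"deltas": "-10 -10 10 0 0.1 0 0.4; -30 -20 35 0 0.25 0 0.4; -55 -33 70 0 0.4 0 0.4; -80 -45 100 0 0.55 0 0.4; -95 -51 120 0 0.63 0 0.4; -100 -53 125 0 0.65 0 0.4; -100 -53 125 0 0.65 0 0.4; -100 -53 125 0 0.65 0 0.4"}}

```text
time_s: 9.65
eef_pos: [0.457, 0.0795, 0.22]
eef_rot: [0.0, 0.603, 0.798, -0.0]
wrist_force: [0.5, 1.4, -0.8]
opening: 0.595
grasp_force: 0.0
```

```bash
python3 - <<'E'
from m import *
o=sensors.get_obs(); print(o["eef_pos"],o["eef_rot"],o["q"],o["time_s"]); print(totool(J(-.095,.045,.077),o))
im=cv2.imread("pics/top0.png");h=cv2.cvtColor(im,cv2.COLOR_BGR2HSV); m=cv2.inRange(h,(5,150,120),(20,255,255)); m[:,:170]=0;m[:,195:]=0;m[:180]=0;m[212:]=0
ys,xs=np.nonzero(m);cen=np.array([xs.mean(),ys.mean()]);print(cen,len(xs))
for y in(.122,.1245,.127):
  c=[proj("top",[J(.07-.13*np.cos(t),y,.077+.13*np.sin(t))])[0] for t in np.arange(.66,.90,.04)];print(y,np.round(c,1).tolist())
E
```

```text
[0.45696163 0.07945545 0.22000266] [ 2.66312076e-04  6.02999469e-01  7.97741539e-01 -8.44378462e-05] [-8.43317871e-02 -6.41377278e-02  1.88842483e+00 -4.41198083e-04
  1.31694525e+00 -3.60505852e-01] 9.65
[-3.02521670e+00  9.68539899e-02  1.43004295e+02]
[179.28125 195.59375] 32
0.122 [[182.3, 199.3], [181.6, 197.8], [181.0, 196.3], [180.3, 194.7], [179.6, 193.0], [178.9, 191.2]]
0.1245 [[181.3, 199.6], [180.6, 198.1], [180.0, 196.6], [179.3, 195.0], [178.6, 193.3], [177.9, 191.5]]
0.127 [[180.3, 199.9], [179.6, 198.4], [179.0, 196.9], [178.3, 195.3], [177.6, 193.6], [176.9, 191.8]]
```

Call:
{"op": "carry_out", "data": {"deltas": "-3 0 10 0 0 -0.18 0.4; -3 0 20 0 0 -0.36 0.4; -3 0 30 0 0 -0.54 0.4; -3 0 40 0 0 -0.72 0.4; -3 0 50 0 0 -0.9 0.4; -3 0 60 0 0 -1.08 0.4; -3 0 70 0 0 -1.26 0.4; -3 0 80 0 0 -1.44 0.4; -3 0 90 0 0 -1.57 0.4; -3 0 90 0 0 -1.57 0.4; -3 0 90 0 0 -1.57 0.4"}}

```text
time_s: 11.02
eef_pos: [0.458, 0.0765, 0.1302]
eef_rot: [0.0, -0.136, 0.991, -0.0]
wrist_force: [-0.2, 0.2, 0.1]
opening: 0.603
grasp_force: 0.0
```

```bash
python3 - <<'E'
from m import *
o=sensors.get_obs(); im=vision.camera("wrist"); cv2.imwrite("pics/w6.png",im)
print(o["eef_pos"],o["eef_rot"],o["q"],o["time_s"]); print(totool(J(-.095,.045,.077),o),proj("wrist",[J(-.095,.062,.077),J(-.095,.028,.077)],o))
cv2.imwrite("pics/w6b.png",cv2.resize(im[100:300,130:390],None,fx=3,fy=3,interpolation=cv2.INTER_CUBIC))
E
```

```text
[0.4579788  0.07648598 0.1301941 ] [ 2.13983658e-04 -1.36300125e-01  9.90667561e-01 -1.18444212e-04] [-9.09312623e-02  5.40451133e-02  1.96930730e+00 -1.49240236e-04
  1.11776986e+00 -1.93511374e+00] 11.025
[6.59889639e-02 4.92442603e-02 5.31940635e+01] [[280.87494769 212.50993039]
 [229.29019363 212.61617254]]
```

View pics/w6b.png

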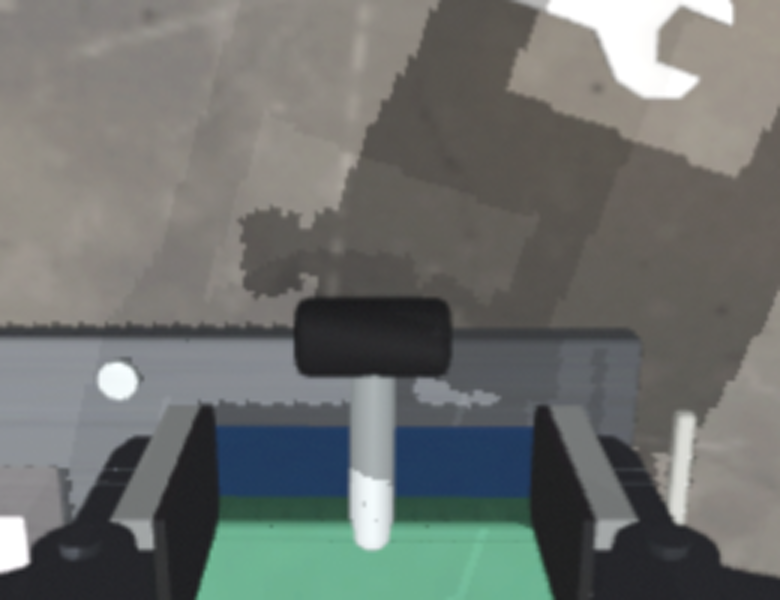

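The barrel is centred at (254,212), as predicted (255,212.6), and square between the open fingers. I descend and pinch its ends.

Call:
{"op": "carry_out", "data": {"deltas": "0 0 30 0 0 0 0.4; 0 0 60 0 0 0 0.4; 0 0 75 0 0 0 0.4; 0 0 75 0 0 0 0.4; 0 0 75 0 0 0 1; 0 0 75 0 0 0 1; 0 0 75 0 0 0 1; 0 0 75 0 0 0 1"}}

```text
time_s: 12.08
eef_pos: [0.4586, 0.0761, 0.0558]
eef_rot: [0.001, -0.137, 0.991, 0.0]
wrist_force: [-2.0, 4.7, 5.5]
opening: 0.383
grasp_force: 60.5
```

Call:
{"op": "carry_out", "data": {"deltas": "-0.6 0 -14 0 0 0 1; -2.4 0 -28 0 0 0 1; -5.3 0 -41.6 0 0 0 1; -9.4 0 -55 0 0 0 1; -14.7 0 -68 0 0 0 1; -21 0 -80.5 0 0 0 1; -28.4 0 -92.5 0 0 0 1; -36.7 0 -103.8 0 0 0 1; -41.5 0 -109.4 0 0 0 1; -46 0 -114.3 0 0 0 1; -46 0 -114.3 0 0 0 1; -46 0 -114.3 0 0 0 1"}}

```text
time_s: 13.58
eef_pos: [0.5011, 0.0879, 0.1688]
eef_rot: [-0.001, -0.137, 0.991, -0.0]
wrist_force: [-5.5, 0.9, -4.0]
opening: 0.387
grasp_force: 60.8
```

```bash
python3 - <<'E'
from m import *
o=sensors.get_obs(); im=vision.camera("wrist"); cv2.imwrite("pics/w7.png",im)
s=vision.camera("side");t=vision.camera("top");cv2.imwrite("pics/s7.png",s);cv2.imwrite("pics/t7.png",t)
json.dump({k:np.asarray(o[k]).tolist() for k in("eef_pos","eef_rot")},open("o7.json","w"))
print(o["eef_pos"],o["eef_rot"],o["wrist_force"],o["opening"],o["time_s"])
print("theta from z",np.arcsin((o["eef_pos"][2]-.0558)/.165))
print("ptr pred",[proj(n,[J(.07-.147*np.cos(.765),.116,.077+.147*np.sin(.765))],o)[0].round(1) for n in("wrist","top")],"marker",[proj(n,[J(.07-.13*np.cos(.765),.1245,.077+.13*np.sin(.765))],o)[0].round(1) for n in("wrist","top")])
f=lambda a,k:cv2.resize(a,None,fx=k,fy=k,interpolation=cv2.INTER_CUBIC)
A=im[60:384,250:512]
cv2.imwrite("pics/m7.png",np.hstack([f(A,1.8)[:560],f(t[150:240,160:205],6.222)[:560,:300]]))
print(f(A,1.8).shape)
E
```

```text
[0.50106573 0.08791317 0.16878894] [-1.46518257e-03 -1.36747946e-01  9.90604789e-01 -6.01558970e-05] [-5.49771122  0.8570216  -4.02394493] 0.386682248290394 13.575
theta from z 0.7543038060229739
ptr pred [array([403.6, 286. ]), array([183.5, 198.9])] marker [array([406.2, 293.4]), array([179.5, 195.6])]
(583, 472, 3)
```

View pics/m7.png

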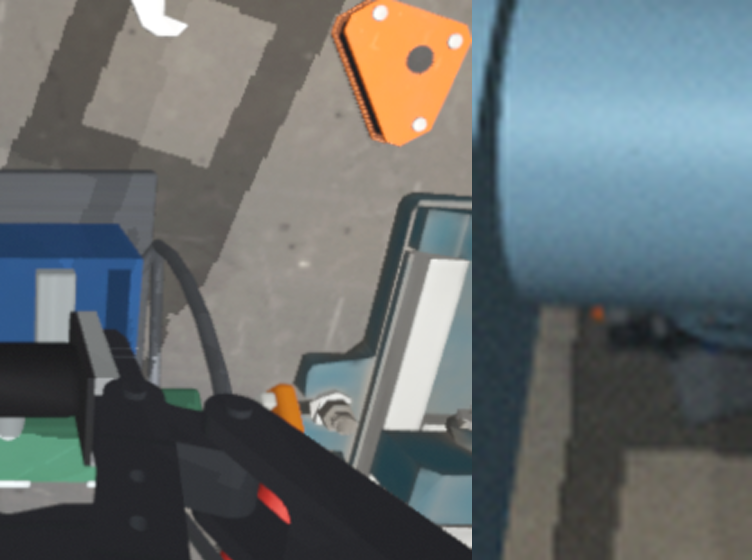

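The wrist picture shows the cover raised, with the white pointer tip at about (399,280.5) right beside the orange marker's outer end at about (407,279). I'll check this numerically.

```bash
python3 - <<'E'
from m import *
o=json.load(open("o7.json")); im=cv2.imread("pics/w7.png"); h=cv2.cvtColor(im,cv2.COLOR_BGR2HSV)
m=cv2.inRange(h,(5,170,100),(20,255,255)); m[:,:390]=0;m[:,430:]=0;m[:260]=0;m[310:]=0
ys,xs=np.nonzero(m)
for v in range(270,306): 
    k=xs[ys==v]; 
    w=[u for u in range(385,415) if im[v,u].min()>150 and h[v,u,1]<60]
    print(v,(k.min(),k.max()) if len(k) else None,(w[0],w[-1]) if w else None)
for t in(.70,.735,.753,.765,.78,.80):
    X=lambda r,y:J(.07-r*np.cos(t),y,.077+r*np.sin(t))
    n=np.array([*(J(np.sin(t),0,0)-J(0,0,0))[:2],np.cos(t)])  # tangent (rising)
    print(t,"ptr",proj("wrist",[X(.147,.116)],o)[0].round(1),"marker tip mid/upper/lower y=.1205,.1285",[proj("wrist",[X(.142,y)+k*n],o)[0].round(1).tolist() for y in(.1205,.1285) for k in(0,.008,-.008)])
E
```

```text
270 None None
271 None None
272 None None
273 None None
274 (np.int64(404), np.int64(410)) None
275 (np.int64(403), np.int64(411)) None
276 (np.int64(401), np.int64(412)) None
277 (np.int64(402), np.int64(412)) None
278 (np.int64(403), np.int64(413)) (396, 397)
279 (np.int64(404), np.int64(413)) (395, 401)
280 (np.int64(404), np.int64(413)) (395, 402)
281 (np.int64(404), np.int64(413)) (395, 402)
282 (np.int64(404), np.int64(414)) (395, 402)
283 (np.int64(404), np.int64(414)) (396, 402)
284 (np.int64(404), np.int64(414)) (396, 402)
285 (np.int64(404), np.int64(415)) (397, 402)
286 (np.int64(403), np.int64(415)) (398, 400)
287 (np.int64(402), np.int64(415)) None
288 (np.int64(402), np.int64(415)) None
289 (np.int64(403), np.int64(416)) None
290 (np.int64(404), np.int64(416)) None
291 (np.int64(406), np.int64(416)) None
292 (np.int64(407), np.int64(416)) None
293 (np.int64(408), np.int64(416)) None
294 (np.int64(409), np.int64(416)) None
295 (np.int64(411), np.int64(417)) None
296 (np.int64(412), np.int64(417)) None
297 (np.int64(414), np.int64(417)) None
298 (np.int64(415), np.int64(4
[... 398 characters left out ...]
, 264.4], [421.9, 279.6], [426.3, 295.7], [417.8, 264.3]]
0.753 ptr [402.8 282.4] marker tip mid/upper/lower y=.1205,.1285 [[407.6, 284.8], [411.5, 301.3], [403.8, 269.1], [423.3, 284.7], [427.6, 301.1], [419.2, 269.0]]
0.765 ptr [403.6 286. ] marker tip mid/upper/lower y=.1205,.1285 [[408.4, 288.3], [412.2, 305.0], [404.7, 272.4], [424.2, 288.1], [428.4, 304.8], [420.1, 272.2]]
0.78 ptr [404.6 290.7] marker tip mid/upper/lower y=.1205,.1285 [[409.4, 292.7], [413.1, 309.6], [405.7, 276.5], [425.3, 292.5], [429.4, 309.4], [421.3, 276.3]]
0.8 ptr [406. 297.] marker tip mid/upper/lower y=.1205,.1285 [[410.7, 298.6], [414.3, 315.9], [407.1, 282.1], [426.7, 298.4], [430.7, 315.7], [422.8, 281.9]]
```

Pointer reads about 0.752 rad, agreeing with the kinematics (0.754). The marker is at about 0.767 from three views, so I raise the cover slightly.

Call:
{"op": "carry_out", "data": {"deltas": "-0.9 0 -0.9 0 0 0 1; -1.7 0 -1.8 0 0 0 1; -1.7 0 -1.8 0 0 0 1; -1.7 0 -1.8 0 0 0 1; -1.7 0 -1.8 0 0 0 1"}}

```text
time_s: 14.35
eef_pos: [0.5026, 0.0884, 0.1706]
eef_rot: [-0.001, -0.137, 0.991, -0.0]
wrist_force: [-6.5, 1.0, -4.2]
opening: 0.383
grasp_force: 60.8
```

```bash
python3 - <<'E'
from m import *
o=sensors.get_obs(); im=vision.camera("wrist"); h=cv2.cvtColor(im,cv2.COLOR_BGR2HSV); s=vision.camera("side");cv2.imwrite("pics/s8.png",s)
print(o["eef_pos"],o["wrist_force"],o["opening"],o["grasp_force"],np.abs(o["dq"]).max(),o["time_s"],"theta z",np.arcsin((o["eef_pos"][2]-.0558)/.165))
m=cv2.inRange(h,(5,170,100),(20,255,255)); m[:,:390]=0;m[:,430:]=0;m[:255]=0;m[310:]=0
ys,xs=np.nonzero(m);print("orange top rows",[(v,xs[ys==v].min(),xs[ys==v].max()) for v in sorted(set(ys))[:5]])
W=(im[265:300,385:410].min(2)>150)&(h[265:300,385:410,1]<60);yy,xx=np.nonzero(W);print("white rows",yy.min()+265,yy.max()+265,"cols",xx.min()+385,xx.max()+385)
for t in(.74,.755,.765,.775,.79):
    X=lambda r,y:J(.07-r*np.cos(t),y,.077+r*np.sin(t)); n=np.array([*(J(np.sin(t),0,0)-J(0,0,0))[:2],np.cos(t)])
    print(t,"ptr",proj("wrist",[X(.147,.116)],o)[0].round(1),"marker lower end edge",proj("wrist",[X(.142,.1205)-.008*n],o)[0].round(1))
# pin still in bore: side view column profile of pin head prediction
print("pin head side pred",proj("side",[J(0,-.08,.102)]))
x,y=proj("side",[J(0,-.08,.095)])[0].astype(int); print(cv2.cvtColor(s,cv2.COLOR_BGR2GRAY)[y,x-12:x+13].tolist())
E
```

```text
[0.50262707 0.08837271 0.17055238] [-6.47474355  1.02929781 -4.17916973] 0.38340484452515244 60.78792929649353 0.0006672089634611012 14.35 theta z 0.7690723283379554
orange top rows [(np.int64(269), np.int64(404), np.int64(407)), (np.int64(270), np.int64(402), np.int64(410)), (np.int64(271), np.int64(401), np.int64(411)), (np.int64(272), np.int64(399), np.int64(411)), (np.int64(273), np.int64(398), np.int64(411))]
white rows 278 286 cols 395 402
0.74 ptr [400.7 273.6] marker lower end edge [401.8 261.2]
0.755 ptr [401.7 278.1] marker lower end edge [402.8 265.1]
0.765 ptr [402.4 281.1] marker lower end edge [403.5 267.8]
0.775 ptr [403.1 284.1] marker lower end edge [404.2 270.5]
0.79 ptr [404.1 288.8] marker lower end edge [405.3 274.6]
pin head side pred [[294.65168457 202.1366549 ]]
[48, 47, 46, 48, 46, 48, 50, 89, 160, 192, 202, 203, 205, 204, 206, 207, 205, 185, 119, 58, 46, 46, 46, 46, 48]
```

```bash
python3 -c "
from bench import ctrl
print(ctrl.hand_in())"
```

```text
the job is handed in; nothing more can be done
None
```

The steel pin was seated fully home in the bore and released while the cover was shut; the arm is now holding the green cover at about 0.768 rad, against 0.766–0.773 measured for the marker, and I handed the job in at about 14.5 s (no verdict came back).

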